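Push the focus chart on to its tape mark in front of the camcorder

ROBOT

A 6-joint arm with a two-finger parallel gripper is mounted at the origin on the work surface. World frame = base frame: x ahead of the robot, y to its left, z up, the work surface at z = 0. Lengths are in m, angles in rad, forces in N, time in s.
With the tool pointing down it reaches from about 0.35 to 0.925 m from the base axis. Payload 6.4 kg.
Tool frame: the origin (TCP) lies on the centre line of the jaws, within the pads' length; the fingertips stand 19 mm ahead of it and the grasp point (between the pads) is the TCP; z points along the fingers, y is the direction in which the jaws open and shut (so a half turn about z gives the same grasp; the last joint's range is limited). The gripper opens to 85 mm and grips with 20 to 120 N. Pads are 22 mm wide; open, the fingers measure 114 mm over their backs; the gripper's body (76 mm by 85 mm) begins 54 mm behind the grasp point. The pads swing forward as they close: fully open they stand 13 mm farther back than shut.
Start: joints at [1.063, 0.245, 1.558, -0, 1.339, -0.174], TCP at [0.213, 0.614, 0.25] pointing down, gripper open.
Joint ranges: [-3.13, 3.13], [-1.02, 2.26], [0.13, 2.54], [-0.95, 4.09], [0.21, 2.88], [-2.74, 2.74]. Speed limits (rad/s): [2.57, 2.57, 3.14, 3.14, 3.14, 3.14].

INTERFACE

Orientations are given as a unit quaternion [x, y, z, w].
In Python, from workcell import env, viewer gives the robot as it stands.
- The arm moves only by the tool move_arm, never from a script. Its argument "steps" is a list of rows, each a list of 7 numbers: the shift along the tool's x, y, z in mm, then the turn, a rotation vector about the tool's x, y, z in degrees, then the closure in counts, from 0 (fully open) to 255 (shut). A call has exactly 5 rows; each row shifts and turns the commanded pose from where the row before left it, along the tool's axes as they then stand; what a row does not reach is not made up. A row lasts 1/12 s, in which the tool goes at most 41.7 mm and 7.16 degrees, less where a joint would pass 70% of its speed; a pose out of reach is approached as far as the arm can. A call with a gripper value outside its range is refused whole. The fingers move at their own pace and stop on an object; the grip force is fixed at half the most. Time passes only in rows, so rows that do not move let the fingers close, or fill a call up. It gives the time, the measured TCP pose, the force and the opening at its end, in the units of the state.
- env.observe(): the state, without advancing time (a new reading comes with each control period).
- viewer.get_image(name): name is "scene" or "side" or "wrist"; returns a dict with "pixels" (480x640x3 uint8, blue, green, red), "z_map" (480x640 float32, m along the optical axis (not along the pixel's ray), 0 where there is no reading), "camera_matrix" (3x3 intrinsics, pixels), "extrinsics" (4x4, takes a point from camera to world coordinates). Camera axes: x right, y up, looking along -z (the intrinsics and any distortion apply to the point x, -y, -z); pixel columns grow to the right and rows downward; lengths in m; the calibration is good to about 2 mm. A picture is of the moment at which its call begins.
- env.hand_in(): hands the job in, once; it reports no verdict.
The state is a dict: "time": time; "joints": joint angles; "joint_vel": joint speeds; "joint_torque": joint torques, N m; "tool_pos": TCP position; "eef_rot": TCP orientation; "ft_force": force on the tool from outside, world axes, zero at the start; "moment": the same for the moment, N m; "width": opening from 0.0 (shut) to 1.0 (fully open).
Only numpy, scipy, OpenCV 4.12 (cv2) and the standard library are available. Lean on these libraries where they do the work, as an engineer would, in place of code of your own. Each camera call takes 0.05 s, during which the arm holds its last target.

TASK

The camcorder's focus is about to be checked. With the fingers, push the focus chart along the table by its black foot until the foot stands square inside the four yellow tape corners, print still towards the camcorder. Never lift or tip the chart or touch its printed board, and leave the camcorder and all the other things on the table where they are.

Things in the scene. Friction and masses are not known exactly. Their poses are not given: they have to be found in the camera images.
- chart: Loose focus chart, 0.5 to 1 kg: flat black foot 180 mm (its x) by 120 mm (its y), 30 mm high, sliding on the table, with a thin white board upright across its middle. Origin: centre of the underside; z up; print faces its -y. The foot reaches 45 mm past the board at each x end, 57 mm at front and back. Starts beyond the mark from the camcorder, mostly off to one side and askew, print roughly to the camcorder.
- board: The chart's white board, rigidly fixed upright on the middle of the foot: 90 mm wide (x), 5 mm thick (y), 120 mm high, from 30 to 150 mm above the table, a black focus star and grey steps printed on its -y side. Origin: middle of its lower edge, 30 mm above the chart's origin; axes as the chart's. Not to be touched.
- chart_front (a point): Middle of the foot's front (camcorder-side, -y) upright side, 60 mm from the chart's origin along its -y, 15 mm up.
- mark: Tape mark: four L-shaped corners of flat yellow tape, 19 mm wide, stuck on the table. Inner edges bound 196 mm (its x) by 136 mm (its y): the foot with 8 mm to spare all round. Origin: centre of that rectangle, at table height; z up; -y points to the camcorder along its line of sight. The chart is home when its origin and axes lie on the mark's.
- camcorder_lens (a point): Bystander, leave alone. Loose black camcorder standing on the table, 1.8 kg, 150 mm wide, 380 mm long (y), 215 mm high. This point: centre of the front of its lens hood, 85 mm above the table, about 260 mm from the mark's origin; +y is the way the lens looks, z up; all of the camcorder lies on the -y side of the point.
- tape_roll: Bystander, leave alone. Loose roll of yellow tape lying flat, 104 mm across, 48 mm high. Origin: centre of its underside.
- battery: Bystander, leave alone. Loose black camera battery, 40 x 71 x 52 mm high. Origin: centre of its underside.
- spare_lens: Bystander, leave alone. Loose black lens standing on end, 75 mm across, 92 mm high. Origin: centre of its underside.
- blower: Bystander, leave alone. Loose red rubber air blower standing upright, 60 mm across, 106 mm high. Origin: centre of its underside.
- cleaner: Bystander, leave alone. Loose blue bottle of lens cleaner with a white cap, standing, 38 mm across, 100 mm high. Origin: centre of its underside.
- lens_cap: Bystander, leave alone. Loose black lens cap lying flat, 78 mm across, 11 mm high, between mark and camcorder, to the mark's +x side of the line of sight. Origin: centre of its underside.
There are look-alikes about, which are no part of the job. Leave any blue or orange look-alike of the chart alone.

How it is judged:
By the outcome, as a careful person would: the job done as asked, in the order asked, and still so for the second after the job is handed in, with the robot touching nothing.
It also fails if it takes over 58 s, if anything falls off the work surface, if the arm or the gripper's body presses on something with over 40 N, if the wrist force passes 120 N, or if a joint passes its speed limit or range.

## Working session

There is one attempt and no reset: what is moved stays moved. The work goes in short steps, Python scripts to look and compute and a tool call to move; the robot and the scene stay as the last step left them, time stands still between calls to the robot, and variables do not carry over. Pictures are saved under pics/ and viewed, and the job is handed in when it is done.

Besides the shell and the picture viewer there is one more tool, called after "Request:" by a JSON object that holds its "op" and its "data", one argument or row to a line. move_arm: Moves the arm, as the interface text tells. Its arguments: {"type":"object","properties":{"steps":{"type":"array"}},"required":["steps"]}

```bash
mkdir -p pics; ls; python3 - <<'E'
from workcell import env, viewer
import cv2,numpy as np,pickle
s=env.observe(); print({k:np.round(v,3) for k,v in s.items()})
for n in ["scene","side","wrist"]:
    d=viewer.get_image(n); cv2.imwrite(f"pics/{n}0.png",d["pixels"]); pickle.dump(d,open(f"pics/{n}0.pkl","wb"))
    print(n,np.round(d["camera_matrix"],1).tolist(),np.round(d["extrinsics"],3).tolist(),[k for k in d])
print(env.observe()["time"])
E
```

```text
pics
{'time': np.float64(0.0), 'joints': array([ 1.063,  0.246,  1.559, -0.   ,  1.339, -0.174]), 'joint_vel': array([-0.001, -0.001,  0.001,  0.001, -0.   ,  0.   ]), 'joint_torque': array([ 1.0000e-03, -4.2950e+01, -3.2613e+01, -0.0000e+00,  5.0000e-03,
        0.0000e+00]), 'tool_pos': array([0.213, 0.614, 0.249]), 'eef_rot': array([ 0.166,  0.986, -0.001, -0.   ]), 'ft_force': array([ 0.885, -0.1  ,  0.348]), 'moment': array([-0.026, -0.015, -0.006]), 'width': np.float64(1.001)}
scene [[578.2, 0.0, 323.2], [0.0, 578.2, 241.6], [0.0, 0.0, 1.0]] [[0.177, -0.729, 0.661, 1.458], [0.984, 0.134, -0.116, -0.091], [-0.004, 0.671, 0.741, 1.124], [0.0, 0.0, 0.0, 1.0]] ['pixels', 'z_map', 'camera_matrix', 'extrinsics']
side [[601.9, 0.0, 327.2], [0.0, 601.9, 250.7], [0.0, 0.0, 1.0]] [[0.873, 0.263, -0.41, -0.007], [-0.487, 0.502, -0.715, -0.844], [0.018, 0.824, 0.566, 0.801], [0.0, 0.0, 0.0, 1.0]] ['pixels', 'z_map', 'camera_matrix', 'extrinsics']
wrist [[366.7, 0.0, 313.5], [0.0, 366.7, 235.6], [0.0, 0.0, 1.0]] [[0.327, -0.909, -0.258, 0.147], [0.945, 0.314, 0.091, 0.637], [-0.002, -0.273, 0.962, 0.372], [0.0, 0.0, 0.0, 1.0]] ['pixels', 'z_map', 'camera_matrix', 'extrinsics']
0.15
```

View pics/scene0.png

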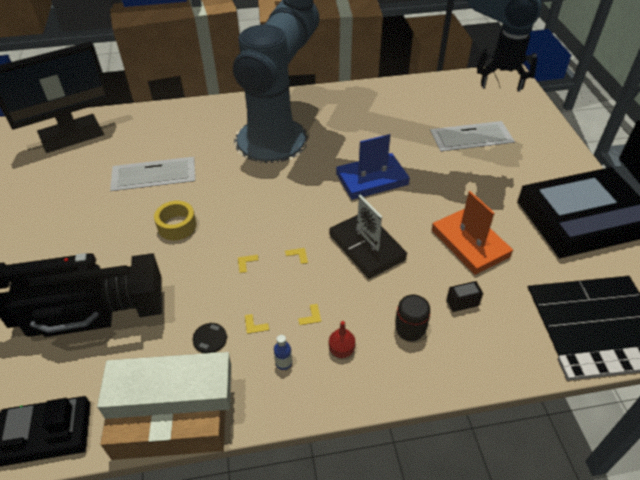

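View pics/side0.png

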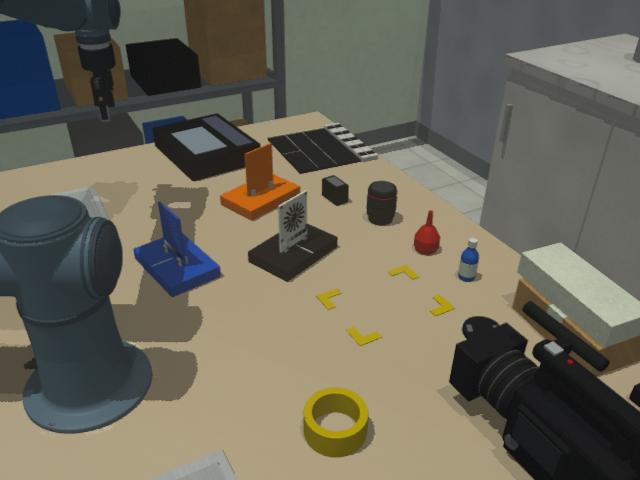

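View pics/wrist0.png

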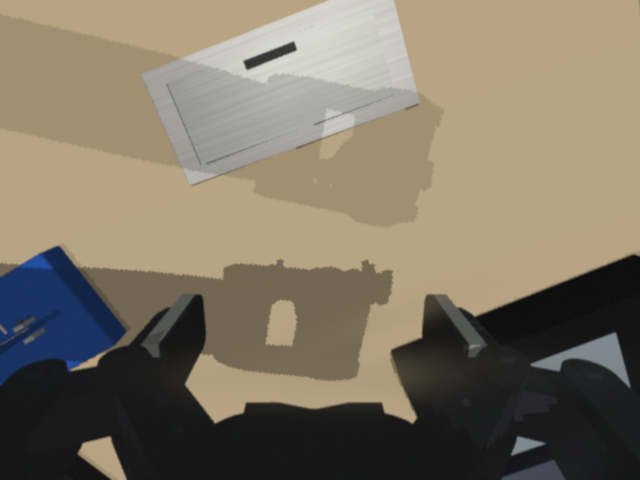

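Scene view: the chart is the black foot with the white star board at about (368,243) in the scene view and (293,245) in the side view. The mark's tape corners are at about (248,264), (297,256), (257,325) and (310,316). Things that could be mistaken for it: the blue stand (373,172), the orange stand (472,238), the battery (465,295) and the black pad (590,320). I'll measure next, with a close crop.

```bash
cat > h.py <<'E'
import numpy as np,cv2
def rays(d,uv):
    K=d["camera_matrix"];E=d["extrinsics"];uv=np.asarray(uv,float).reshape(-1,2)
    c=np.c_[(uv[:,0]-K[0,2])/K[0,0],-(uv[:,1]-K[1,2])/K[1,1],-np.ones(len(uv))]
    return E[:3,3],c@E[:3,:3].T
def onplane(d,uv,z):
    o,r=rays(d,uv);t=(z-o[2])/r[:,2];return o+r*t[:,None]
def cloud(d):
    v,u=np.mgrid[0:480,0:640];o,r=rays(d,np.c_[u.ravel(),v.ravel()])
    return (o+r*d["z_map"].ravel()[:,None]).reshape(480,640,3)
def proj(d,P):
    E=np.linalg.inv(d["extrinsics"]);K=d["camera_matrix"]
    c=np.asarray(P).reshape(-1,3)@E[:3,:3].T+E[:3,3]
    return np.c_[K[0,0]*c[:,0]/-c[:,2]+K[0,2],K[1,1]*-c[:,1]/-c[:,2]+K[1,2]]
def foot(d,roi):
    P=cloud(d);b=d["pixels"].astype(int).max(2)
    m=(b<75)&(abs(P[...,2]-0.03)<0.010)
    k=np.zeros_like(m);x0,x1,y0,y1=roi
    inb=(P[...,0]>x0)&(P[...,0]<x1)&(P[...,1]>y0)&(P[...,1]<y1)
    m=(m&inb).astype(np.uint8)
    n,l,st,_=cv2.connectedComponentsWithStats(m)
    if n<2:return None
    v,u=np.nonzero(m)
    X=onplane(d,np.c_[u,v],0.03)[:,:2]
    return m,X,cv2.minAreaRect((X*1000).astype(np.float32))
E
python3 - <<'E'
from h import *;import pickle
for n in ["scene","side"]:
    d=pickle.load(open(f"pics/{n}0.pkl","rb"));P=cloud(d);hsv=cv2.cvtColor(d["pixels"],cv2.COLOR_BGR2HSV)
    m=((hsv[...,0]>20)&(hsv[...,0]<33)&(hsv[...,1]>150)&(P[...,2]<0.012)).astype(np.uint8)
    k,l,st,c=cv2.connectedComponentsWithStats(m)
    pts=[]
    for i in range(1,k):
        if st[i,4]>40:
            v,u=np.nonzero(l==i);X=onplane(d,np.c_[u,v],0)[:,:2]*1000
            print(n,c[i].round(),st[i,4],"z",P[l==i][:,2].mean().round(4),X.mean(0).round(1))
            pts.append(X)
    A=np.vstack(pts);print("outer rect",cv2.minAreaRect(A.astype(np.float32)))
    # dark comps list
    r=foot(d,(0.3,1.0,-0.3,0.6))
    k,l,st,c=cv2.connectedComponentsWithStats(r[0])
    for i in range(1,k):
        if st[i,4]>150:
            v,u=np.nonzero(l==i);X=onplane(d,np.c_[u,v],0.03)[:,:2]*1000
            print(" dark",c[i].round(),st[i,4],X.mean(0).round(1),cv2.minAreaRect(X.astype(np.float32)),P[l==i][:,2].mean())
    cr=d["pixels"][180:300,290:530] if n=="scene" else d["pixels"][170:300,200:440]
    cv2.imwrite(f"pics/crop_{n}.png",cv2.resize(cr,None,fx=3,fy=3))
E
```

```text
scene [298. 254.] 142 z 0.0027 [487.6  14.6]
scene [246. 262.] 146 z 0.0029 [ 489.1 -121.1]
scene [311. 316.] 192 z 0.0025 [683.3  16. ]
scene [254. 325.] 200 z 0.0028 [ 685.1 -118.8]
outer rect ((585.9946899414062, -52.59272003173828), (231.3097686767578, 170.9175567626953), 0.6153492331504822)
 dark [368. 246.] 1908 [519.2 187.7] ((503.99267578125, 190.82406616210938), (185.88803100585938, 121.9075927734375), 22.733163833618164) 0.03066140929747704
 dark [463. 301.] 161 [727.1 367.1] ((727.6709594726562, 368.9971923828125), (74.4183120727539, 41.26148223876953), 67.50466918945312) 0.030348219023902348
 dark [202. 443.] 265 [ 960.  -243.1] ((955.3125, -234.32614135742188), (62.179237365722656, 120.39723205566406), 30.7331600189209) 0.02978269233048311
side [404. 272.] 192 z 0.0023 [684.7  15. ]
side [328. 298.] 230 z 0.0019 [488.9  12.9]
side [441. 306.] 241 z 0.0021 [ 685.  -120.2]
side [363. 336.] 291 z 0.002 [ 490.8 -122. ]
side [336. 412.] 160 z 0.0069 [ 351.5 -261.5]
side [334. 451.] 218 z 0.007 [ 310.1 -326.1]
outer rect ((480.03436279296875, -114.92642211914062), (535.9935302734375, 262.5832824707031), 29.679569244384766)
 dark [334. 192.] 175 [700.  357.8] ((704.584716796875, 373.1081848144531), (49.89290237426758, 99.98553466796875), 7.731461524963379) 0.030043882230087218
 dark [380. 215.] 182 [745.4 206.6] ((745.91748046875, 210.20994567871094), (52.47534942626953, 70.90365600585938), 50.10541915893555) 0.029920670570512006
 dark [292. 250.] 1912 [482.8 167.3] ((491.74420166015625, 180.24160766601562), (188.57461547851562, 128.70779418945312), 21.68330955505371) 0.02952152349650424
```

```bash
python3 - <<'E'
from h import *;import pickle
d=pickle.load(open("pics/scene0.pkl","rb"));P=cloud(d)
# other objects heights & positions
for nm,(u0,u1,v0,v1) in dict(roll=(150,200,198,242),lens=(394,432,292,342),batt=(445,484,280,312),blower=(325,358,320,360),cleaner=(270,296,334,372),hood=(125,165,252,318),blue=(335,410,135,198),orange=(430,513,192,272),pad=(525,640,275,380),cap=(190,230,320,352)).items():
    Q=P[v0:v1,u0:u1].reshape(-1,3);Q=Q[Q[:,2]>0.008]
    if len(Q):print(nm,len(Q),Q.min(0).round(3),Q.max(0).round(3))
E
```

```text
roll 1153 [ 0.228 -0.357  0.008] [ 1.458 -0.091  1.124]
lens 1315 [ 0.686 -0.091  0.008] [1.458 0.304 1.124]
batt 811 [ 0.688 -0.091  0.008] [1.458 0.414 1.124]
blower 691 [ 0.763 -0.091  0.009] [1.458 0.098 1.124]
cleaner 494 [ 0.783 -0.091  0.008] [ 1.458 -0.045  1.124]
hood 2044 [ 0.534 -0.398  0.01 ] [ 1.458 -0.091  1.124]
blue 2774 [ 0.043 -0.091  0.008] [1.458 0.396 1.124]
orange 3372 [ 0.344 -0.091  0.008] [1.458 0.621 1.124]
pad 4846 [ 0.693 -0.091  0.008] [1.458 0.807 1.124]
cap 772 [ 0.666 -0.258  0.008] [ 1.458 -0.091  1.124]
```

```bash
python3 - <<'E'
from h import *;import pickle
for n in ["scene","side"]:
    d=pickle.load(open(f"pics/{n}0.pkl","rb"));P=cloud(d);P[d["z_map"]<=0]=np.nan
    hsv=cv2.cvtColor(d["pixels"],cv2.COLOR_BGR2HSV);H=hsv[...,0];S=hsv[...,1]
    for nm,c in dict(blue=(H>105)&(H<130)&(S>120),orange=(H<15)&(S>150)).items():
        m=c&(P[...,0]<0.8)&(P[...,0]>0.2)&(P[...,1]>0.0)&(P[...,2]>0.005)
        Q=P[m];print(n,nm,np.nanpercentile(Q,1,axis=0).round(3),np.nanpercentile(Q,99,axis=0).round(3))
        mt=m&(abs(P[...,2]-0.03)<0.006);r=cv2.minAreaRect((P[mt][:,:2]*1000).astype(np.float32));print('  foot',r, cv2.boxPoints(r).round())
    for tol in (0.003,0.006):
        V=d["pixels"].max(2)
        m=(V<80)&(abs(P[...,2]-0.03)<tol)&(P[...,0]>.38)&(P[...,0]<.63)&(P[...,1]>.08)&(P[...,1]<.3)
        r=cv2.minAreaRect((P[m][:,:2]*1000).astype(np.float32));print(n,tol,m.sum(),r)
    # high obstacles
    m=(P[...,2]>0.035)&(P[...,2]<0.3)&(P[...,0]>.38)&(P[...,0]<.63)&(P[...,1]>.1)&(P[...,1]<.3)
    print("board",np.nanmean(P[m],axis=0),cv2.minAreaRect((P[m][:,:2]*1000).astype(np.float32)))
a=cv2.imread("pics/crop_scene.png");b=cv2.imread("pics/crop_side.png")
b=cv2.resize(b,(720,390));cv2.imwrite("pics/crops.png",cv2.resize(np.vstack([a,b]),(720,600) if 0 else (576,600)))
E
```

```text
scene blue [0.205 0.175 0.009] [0.622 0.892 0.402]
  foot ((419.178466796875, 518.7418212890625), (815.8041381835938, 180.8544921875), 57.58457946777344) [[124. 223.]
 [277. 126.]
 [714. 815.]
 [561. 912.]]
scene orange [0.444 0.044 0.008] [0.798 0.836 0.151]
  foot ((580.110595703125, 428.920654296875), (263.695068359375, 859.5686645507812), 14.40809154510498) [[345. 812.]
 [559. -20.]
 [815.  45.]
 [601. 878.]]
scene 0.003 1344 ((501.08038330078125, 192.41275024414062), (182.58590698242188, 119.68679809570312), 23.12687873840332)
scene 0.006 1796 ((501.0622253417969, 191.84197998046875), (182.5389404296875, 121.14879608154297), 22.142818450927734)
board [0.50229482 0.19120185 0.09045288] ((501.4720458984375, 192.74267578125), (177.9369659423828, 113.88019561767578), 23.752456665039062)
side blue [0.201 0.167 0.007] [0.309 0.342 0.15 ]
  foot ((243.27066040039062, 262.00897216796875), (116.40540313720703, 182.8511962890625), 9.537442207336426) [[171. 343.]
 [201. 162.]
 [316. 181.]
 [286. 362.]]
side orange [0.433 0.037 0.007] [0.79  0.504 0.149]
  foot ((589.3461303710938, 315.68634033203125), (200.00961303710938, 662.8886108398438), 19.845848083496094) [[383. 593.]
 [608. -30.]
 [796.  38.]
 [571. 661.]]
side 0.003 1564 ((495.08837890625, 187.46859741210938), (180.86187744140625, 120.24921417236328), 22.85464859008789)
side 0.006 1771 ((495.88006591796875, 188.0417022705078), (183.86920166015625, 124.90376281738281), 22.471376419067383)
board [0.49375425 0.1866962  0.09549698] ((495.9753112792969, 183.19859313964844), (59.2073860168457, 84.68283081054688), 87.43513488769531)
```

View pics/crops.png

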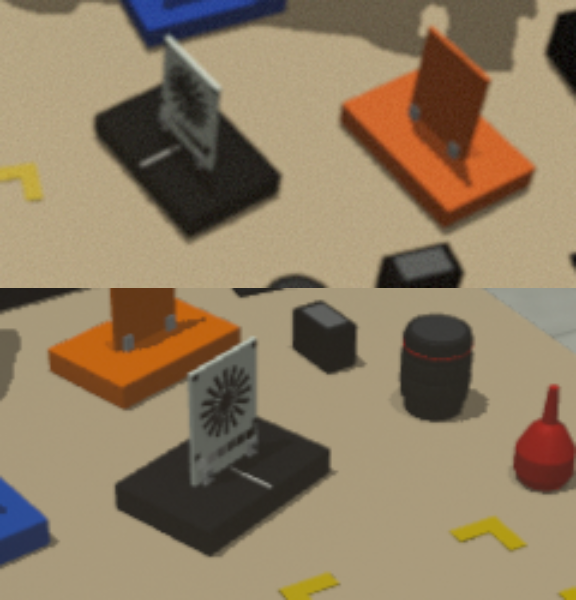

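```bash
python3 - <<'E'
from h import *;import pickle
d=pickle.load(open("pics/scene0.pkl","rb"))
print((onplane(d,[[432,226],[462,206],[511,243],[476,264],[463,194],[491,212]],0.03)*1000).round())
d=pickle.load(open("pics/side0.pkl","rb"))
print((onplane(d,[[221,193],[252,212],[300,186]],0.03)*1000).round())
from workcell import env
from scipy.spatial.transform import Rotation as R
r=R.from_quat(env.observe()["eef_rot"]);print(r.as_matrix().round(3))
# chart pose, desired TCP behind back edge
c=np.array([498,190]);a=np.radians(22.7);ex=np.array([np.cos(a),np.sin(a)]);ey=np.array([-ex[1],ex[0]])
for g in (25,45):
    print(g,(c+ey*(60+g)).round(1))
E
```

```text
[[481. 370.  30.]
 [424. 472.  30.]
 [574. 549.  30.]
 [625. 437.  30.]
 [379. 491.  30.]
 [459. 540.  30.]]
[[435. 490.  30.]
 [468. 364.  30.]
 [635. 430.  30.]]
[[-0.945  0.328 -0.001]
 [ 0.328  0.945 -0.001]
 [ 0.    -0.001 -1.   ]]
25 [465.2 268.4]
45 [457.5 286.9]
```

Request:
{"op": "move_arm", "data": {
  "steps": [
    [0,0,0,0,0,7,0],
    [0,0,0,0,0,7,0],
    [0,0,0,0,0,7,0],
    [0,0,0,0,0,7,0],
    [0,0,0,0,0,7,0]
  ]
}}

```text
time: 0.57
tool_pos: [0.2129, 0.6139, 0.2498]
eef_rot: [0.458, 0.889, -0.0, -0.0]
ft_force: [0.5, -0.1, 1.0]
width: 1.0
```

Request:
{"op": "move_arm", "data": {
  "steps": [
    [0,0,0,0,0,7,0],
    [0,0,0,0,0,6,0],
    [-39,10,0,0,0,0,0],
    [-39,10,0,0,0,0,0],
    [-39,10,0,0,0,0,0]
  ]
}}

```text
time: 0.98
tool_pos: [0.2862, 0.5169, 0.2497]
eef_rot: [0.552, 0.834, -0.0, 0.0]
ft_force: [1.0, 0.3, 1.4]
width: 0.997
```

Request:
{"op": "move_arm", "data": {
  "steps": [
    [-39,10,0,0,0,0,0],
    [-39,10,0,0,0,0,0],
    [-39,10,0,0,0,0,0],
    [-39,10,0,0,0,0,0],
    [-39,10,0,0,0,0,0]
  ]
}}

```text
time: 1.4
tool_pos: [0.4086, 0.356, 0.2501]
eef_rot: [0.553, 0.833, -0.0, -0.0]
ft_force: [1.3, 0.7, 0.1]
width: 1.0
```

Request:
{"op": "move_arm", "data": {
  "steps": [
    [-39,10,0,0,0,0,0],
    [-39,10,0,0,0,0,0],
    [0,0,0,0,0,0,0],
    [0,0,0,0,0,0,0],
    [0,0,0,0,0,0,0]
  ]
}}

```text
time: 1.82
tool_pos: [0.4564, 0.2937, 0.25]
eef_rot: [0.553, 0.833, -0.0, -0.0]
ft_force: [-0.1, 0.2, -0.7]
width: 1.002
```

```bash
cat > look.py <<'E'
import sys;from h import *;from workcell import env,viewer
t=sys.argv[1]
for n in ["scene","side","wrist"]:
    d=viewer.get_image(n);cv2.imwrite(f"pics/{n}{t}.png",d["pixels"]);import pickle;pickle.dump(d,open(f"pics/{n}{t}.pkl","wb"))
s=env.observe();print(s["time"],s["tool_pos"].round(4),s["ft_force"].round(1))
a=cv2.imread(f"pics/scene{t}.png")[120:380,180:560];b=cv2.imread(f"pics/side{t}.png")[120:380,140:520]
w=cv2.imread(f"pics/wrist{t}.png")
cv2.imwrite(f"pics/c{t}.png",cv2.resize(np.hstack([np.vstack([a,b]),cv2.resize(w,(420,520))]),(800,520)))
E
python3 look.py 1
```

```text
1.9667 [0.4558 0.2947 0.2501] [-0.8 -0.3 -0.4]
```

View pics/c1.png

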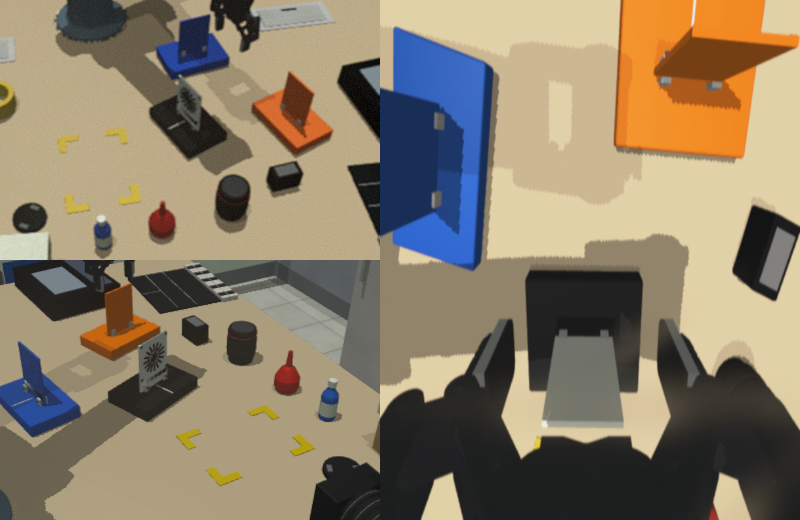

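The chart's foot lies square between the fingers in the wrist crop, with its back edge at (585,270). The blue and orange stands are well clear to either side. I'll use this view as a third estimate of the chart's pose.

```bash
cat > meas.py <<'E'
import sys,pickle;from h import *
t=sys.argv[1];x0,x1,y0,y1=map(float,sys.argv[2:6])
for n in ["scene","side","wrist"]:
    d=pickle.load(open(f"pics/{n}{t}.pkl","rb"));P=cloud(d);P[d["z_map"]<=0]=np.nan
    for tol in (.003,.005):
        m=(d["pixels"].max(2)<80)&(abs(P[...,2]-0.03)<tol)&(P[...,0]>x0)&(P[...,0]<x1)&(P[...,1]>y0)&(P[...,1]<y1)
        m=cv2.morphologyEx(m.astype(np.uint8),cv2.MORPH_OPEN,np.ones((2,2)))>0
        if m.sum()>50:
            v,u=np.nonzero(m);r=cv2.minAreaRect((onplane(d,np.c_[u,v],.03)[:,:2]*1000).astype(np.float32));print(n,tol,m.sum(),np.round(r[0],1),np.round(r[1],1),round(r[2],2))
    hsv=cv2.cvtColor(d["pixels"],cv2.COLOR_BGR2HSV)
    m=(hsv[...,0]>20)&(hsv[...,0]<33)&(hsv[...,1]>120)&(P[...,2]<0.012)&(P[...,0]>.42)&(P[...,0]<.76)&(P[...,1]>-.2)&(P[...,1]<.1)
    if m.sum()>50:
        v,u=np.nonzero(m);X=(onplane(d,np.c_[u,v],0)[:,:2]*1000).astype(np.float32);r=cv2.minAreaRect(X);print(" mark",np.round(r[0],1),np.round(r[1],1),round(r[2],2))
E
python3 meas.py 1 .38 .63 .08 .31
```

```text
scene 0.003 980 [503.9 193.4] [182.3 120.1] 23.52
scene 0.005 1679 [503.9 192.7] [183.1 122. ] 22.99
 mark [585.8 -52.5] [235.2 174.2] 0.57
side 0.003 1514 [495.1 181.8] [182.8 119.7] 22.32
side 0.005 1776 [495.6 180.5] [183.9 121.6] 21.56
 mark [587.8 -52.3] [235.4 176.3] 0.62
wrist 0.003 12496 [496.5 193.4] [177.3 117.4] 22.56
wrist 0.005 12668 [496.4 193.6] [177.3 117.9] 22.56
 mark [473.8  22.9] [ 8.7 17.6] 1.69
```

Request:
{"op": "move_arm", "data": {
  "steps": [
    [0,0,40,0,0,0,0],
    [0,0,40,0,0,0,0],
    [0,0,40,0,0,0,0],
    [0,0,40,0,0,0,0],
    [0,0,30,0,0,0,0]
  ]
}}

```text
time: 2.38
tool_pos: [0.4543, 0.2942, 0.0571]
eef_rot: [0.552, 0.834, -0.001, -0.001]
ft_force: [0.2, -0.4, -0.4]
width: 1.002
```

Request:
{"op": "move_arm", "data": {
  "steps": [
    [0,0,20,0,0,0,0],
    [0,0,15,0,0,0,0],
    [0,0,3,0,0,0,0],
    [0,0,2,0,0,0,0],
    [0,0,0,0,0,0,0]
  ]
}}

```text
time: 2.8
tool_pos: [0.4568, 0.2944, 0.0209]
eef_rot: [0.552, 0.834, 0.0, 0.0]
ft_force: [-1.0, -0.9, 0.4]
width: 1.0
```

```bash
python3 look.py 2;python3 meas.py 2 .38 .63 .08 .31
```

```text
2.95 [0.4577 0.2943 0.0218] [-0.1  1.9  1.3]
scene 0.003 1036 [494.  216.1] [181.7 166.8] 21.51
scene 0.005 1719 [492.9 220.5] [183. 181.] 21.92
 mark [585.9 -52.7] [235.4 174. ] 0.53
side 0.003 1500 [482.8 207.6] [178.3 176.8] 23.0
side 0.005 1800 [482.3 209. ] [182.  184.4] 21.34
 mark [587.7 -52.3] [235.4 176.4] 0.58
wrist 0.003 2440 [464.1 268.9] [175.8  76.6] 22.78
wrist 0.005 2955 [463.9 269.4] [175.8  77.7] 22.78
```

View pics/c2.png

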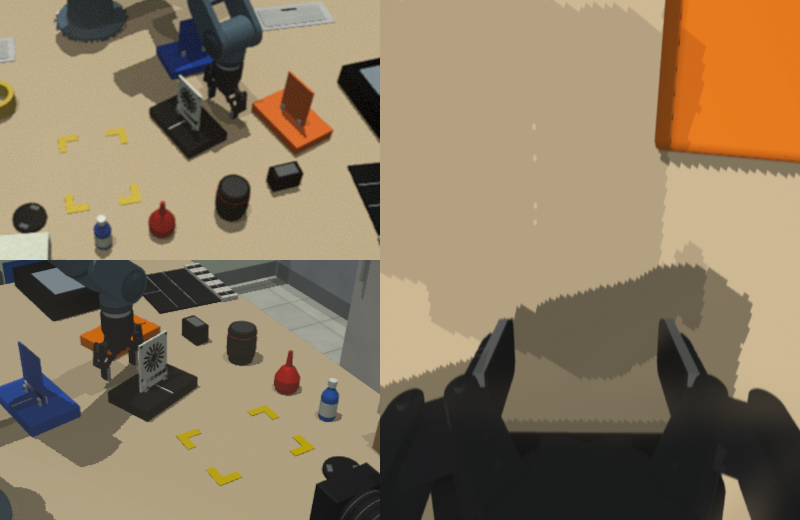

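Request:
{"op": "move_arm", "data": {
  "steps": [
    [-8,0,2,0,0,0,0],
    [-8,0,2,0,0,0,0],
    [-8,0,0,0,0,0,0],
    [-6,0,0,0,0,0,0],
    [-2,0,0,0,0,0,0]
  ]
}}

```text
time: 3.37
tool_pos: [0.4698, 0.263, 0.0164]
eef_rot: [0.554, 0.833, 0.0, 0.0]
ft_force: [0.5, -0.3, -0.5]
width: 1.0
```

Request:
{"op": "move_arm", "data": {
  "steps": [
    [-2,0,0,0,0,0,0],
    [-2,0,0,0,0,0,0],
    [-2,0,0,0,0,0,0],
    [-2,0,0,0,0,0,0],
    [-2,0,0,0,0,0,0]
  ]
}}

```text
time: 3.78
tool_pos: [0.4725, 0.2556, 0.0163]
eef_rot: [0.553, 0.833, 0.0, -0.001]
ft_force: [-3.2, 5.1, 1.6]
width: 0.997
```

Request:
{"op": "move_arm", "data": {
  "steps": [
    [-6,0,0,0,0,0,0],
    [-8,0,0,0,0,0,0],
    [-8,0,0,0,0,0,0],
    [-8,0,0,0,0,0,0],
    [-8,0,0,0,0,0,0]
  ]
}}

```text
time: 4.2
tool_pos: [0.4873, 0.2206, 0.0163]
eef_rot: [0.553, 0.833, 0.0, -0.001]
ft_force: [-2.5, 4.7, 0.6]
width: 1.002
```

Request:
{"op": "move_arm", "data": {
  "steps": [
    [-8,0,0,0,0,0,0],
    [-8,0,0,0,0,0,0],
    [-8,0,0,0,0,0,0],
    [-8,0,0,0,0,0,0],
    [-4,0,0,0,0,0,0]
  ]
}}

```text
time: 4.62
tool_pos: [0.5015, 0.187, 0.0163]
eef_rot: [0.553, 0.833, 0.0, -0.001]
ft_force: [-2.4, 6.2, 1.8]
width: 0.998
```

```bash
python3 look.py 3
```

```text
4.7667 [0.5019 0.1866 0.0162] [ 0.2  0.6 -0.2]
```

View pics/c3.png

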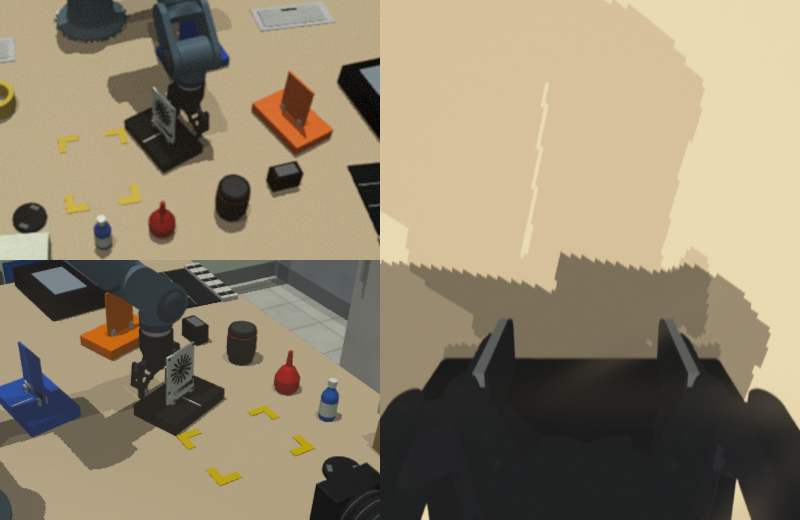

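Request:
{"op": "move_arm", "data": {
  "steps": [
    [-6,0,0,0,0,0,0],
    [-8,0,0,0,0,0,0],
    [-8,0,0,0,0,0,0],
    [-8,0,0,0,0,0,0],
    [-8,0,0,0,0,0,0]
  ]
}}

```text
time: 5.18
tool_pos: [0.5162, 0.1525, 0.0162]
eef_rot: [0.553, 0.833, 0.0, -0.001]
ft_force: [-3.4, 5.3, 1.1]
width: 1.003
```

Request:
{"op": "move_arm", "data": {
  "steps": [
    [-8,0,0,0,0,0,0],
    [-8,0,0,0,0,0,0],
    [-8,0,0,0,0,0,0],
    [-8,0,0,0,0,0,0],
    [-4,0,0,0,0,0,0]
  ]
}}

```text
time: 5.6
tool_pos: [0.5304, 0.1188, 0.0163]
eef_rot: [0.553, 0.833, 0.0, -0.001]
ft_force: [-2.1, 6.3, 2.5]
width: 0.996
```

```bash
python3 look.py 4
```

```text
5.75 [0.5307 0.1184 0.0163] [ 0.2 -0.6 -0.2]
```

View pics/c4.png

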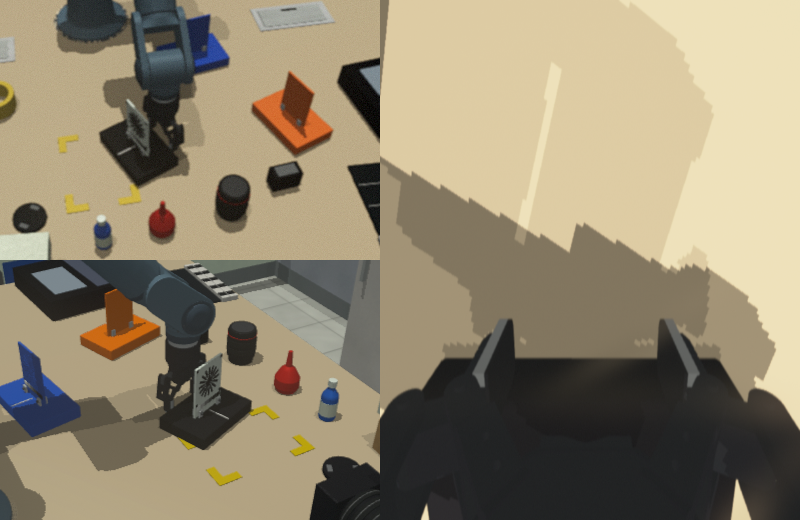

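```bash
cat > ext.py <<'E'
import sys,pickle;from h import *
t=sys.argv[1];cx,cy,yaw=map(float,sys.argv[2:5]);a=np.radians(yaw)
ex=np.array([np.cos(a),np.sin(a)]);ey=np.array([-ex[1],ex[0]])
for n in ["scene","side"]:
    d=pickle.load(open(f"pics/{n}{t}.pkl","rb"));P=cloud(d);P[d["z_map"]<=0]=np.nan
    v,u=np.mgrid[0:480,0:640];X=(onplane(d,np.c_[u.ravel(),v.ravel()],.03)[:,:2]*1000-[cx,cy]).reshape(480,640,2)
    l=np.stack([X@ex,X@ey],-1)
    m=(d["pixels"].max(2)<80)&(abs(P[...,2]-0.03)<.005)&(abs(l[...,0])<110)&(abs(l[...,1])<75)
    m=cv2.morphologyEx(m.astype(np.uint8),cv2.MORPH_OPEN,np.ones((2,2)))>0
    L=l[m]
    out={}
    # edge profiles: front (min y) as fn of x ; ends (min/max x) as fn of y
    def prof(k,sign,lo,hi):
        pts=[]
        for b in np.arange(lo,hi,8):
            q=L[(L[:,1-k]>=b)&(L[:,1-k]<b+8)]
            if len(q)>5:pts.append((b+4,sign*np.max(sign*q[:,k])))
        pts=np.array(pts)
        if len(pts)<4:return None
        p=np.polyfit(pts[:,0],pts[:,1],1);r=pts[:,1]-np.polyval(p,pts[:,0]);g=abs(r)<4
        p=np.polyfit(pts[g,0],pts[g,1],1);return [round(np.polyval(p,0),1),round(np.degrees(np.arctan(p[0])),2),int(g.sum())]
    print(n,"front(-60)",prof(1,-1,-80,80),"back(60)",prof(1,1,-80,80),"left(-90)",prof(0,-1,-52,52),"right(90)",prof(0,1,-52,52))
E
python3 ext.py 4 558 53 22.7; python3 ext.py 0 498 190 22.7
```

```text
scene front(-60) [np.float64(-58.5), np.float64(0.48), 20] back(60) [np.float64(48.1), np.float64(20.87), 5] left(-90) [np.float64(-42.1), np.float64(60.29), 1] right(90) [np.float64(94.3), np.float64(0.3), 13]
side front(-60) [np.float64(-66.9), np.float64(0.48), 20] back(60) [np.float64(43.8), np.float64(-20.22), 5] left(-90) [np.float64(-98.3), np.float64(-0.36), 13] right(90) [np.float64(40.4), np.float64(-59.32), 1]
scene front(-60) [np.float64(-58.3), np.float64(-0.53), 20] back(60) [np.float64(39.6), np.float64(22.3), 3] left(-90) [np.float64(-78.5), np.float64(9.13), 2] right(90) [np.float64(96.2), np.float64(0.23), 13]
side front(-60) [np.float64(-66.1), np.float64(-0.08), 20] back(60) [np.float64(43.2), np.float64(-9.82), 2] left(-90) [np.float64(-96.1), np.float64(0.46), 13] right(90) [np.float64(41.0), np.float64(-59.65), 1]ext.py:21: RankWarning: Polyfit may be poorly conditioned
  p=np.polyfit(pts[g,0],pts[g,1],1);return [round(np.polyval(p,0),1),round(np.degrees(np.arctan(p[0])),2),int(g.sum())]
ext.py:21: RankWarning: Polyfit may be poorly conditioned
  p=np.polyfit(pts[g,0],pts[g,1],1);return [round(np.polyval(p,0),1),round(np.degrees(np.arctan(p[0])),2),int(g.sum())]
ext.py:21: RankWarning: Polyfit may be poorly conditioned
  p=np.polyfit(pts[g,0],pts[g,1],1);return [round(np.polyval(p,0),1),round(np.degrees(np.arctan(p[0])),2),int(g.sum())]
```

Request:
{"op": "move_arm", "data": {
  "steps": [
    [-7,0,0,0,0,0,0],
    [-7,0,0,0,0,0,0],
    [-7,0,0,0,0,0,0],
    [-7,0,0,0,0,0,0],
    [-7,0,0,0,0,0,0]
  ]
}}

```text
time: 6.17
tool_pos: [0.5437, 0.0872, 0.0162]
eef_rot: [0.553, 0.833, 0.0, -0.001]
ft_force: [-3.0, 6.0, 2.8]
width: 1.001
```

Request:
{"op": "move_arm", "data": {
  "steps": [
    [-5.05,1.8,0,0,0,1.5,0],
    [-5.05,1.8,0,0,0,1.5,0],
    [-5.05,1.8,0,0,0,1.5,0],
    [-5.05,1.8,0,0,0,1.5,0],
    [-5.05,1.8,0,0,0,1.5,0]
  ]
}}

```text
time: 6.58
tool_pos: [0.5609, 0.0666, 0.0162]
eef_rot: [0.606, 0.795, 0.0, -0.001]
ft_force: [-1.5, 6.2, 0.4]
width: 0.994
```

```bash
python3 look.py 5;python3 - <<'E'
from workcell import env
import numpy as np
s=env.observe();q=s["eef_rot"];h=2*np.degrees(np.arctan2(q[1],q[0]))-90;a=np.radians(h);p=s["tool_pos"]*1000
print("yaw",h,"chart",p[0]+71*np.sin(a),p[1]-71*np.cos(a))
E
```

```text
6.7333 [0.5615 0.0658 0.0163] [-0.3  0.9 -0. ]
yaw 15.405083692119646 chart 580.3269077703065 -2.6685490062178445
```

View pics/c5.png

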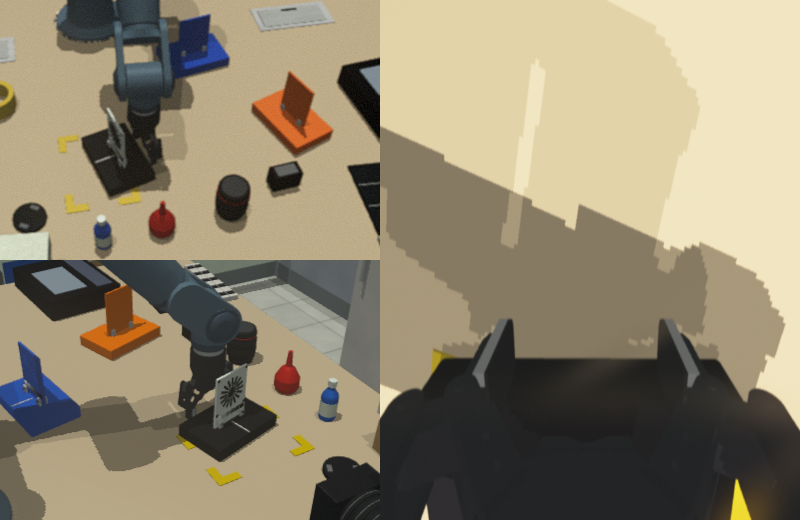

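Request:
{"op": "move_arm", "data": {
  "steps": [
    [-5.05,1.8,0,0,0,1.5,0],
    [-5.05,1.8,0,0,0,1.5,0],
    [-5.05,1.8,0,0,0,1.5,0],
    [-5.05,1.8,0,0,0,1.5,0],
    [-5.05,1.8,0,0,0,1.5,0]
  ]
}}

```text
time: 7.15
tool_pos: [0.5752, 0.0438, 0.0163]
eef_rot: [0.657, 0.754, 0.0, -0.0]
ft_force: [-1.0, 5.3, 0.6]
width: 1.0
```

Request:
{"op": "move_arm", "data": {
  "steps": [
    [-5.05,1.8,0,0,0,1.5,0],
    [-5.05,1.8,0,0,0,1.5,0],
    [-5.05,1.8,0,0,0,1.5,0],
    [-2.5,0.9,0,0,0,0.75,0],
    [0,0,0,0,0,0,0]
  ]
}}

```text
time: 7.57
tool_pos: [0.5836, 0.0261, 0.0163]
eef_rot: [0.691, 0.723, 0.0, 0.0]
ft_force: [1.2, 2.3, 0.1]
width: 0.999
```

```bash
python3 look.py 6;python3 - <<'E'
from workcell import env
import numpy as np
s=env.observe();q=s["eef_rot"];h=2*np.degrees(np.arctan2(q[1],q[0]))-90;a=np.radians(h);p=s["tool_pos"]*1000
print("yaw",h,"chart",p[0]+71*np.sin(a),p[1]-71*np.cos(a))
E
python3 ext.py 6 587 -45 2 2>/dev/null
python3 - <<'E'
import cv2,numpy as np
a=cv2.imread("pics/scene6.png")[220:350,220:350];b=cv2.imread("pics/side6.png")[250:360,310:470]
cv2.imwrite("pics/z6.png",np.hstack([cv2.resize(a,(400,400)),cv2.resize(b,(400,400))]))
E
```

```text
7.7167 [0.5836 0.0261 0.0163] [ 1.6  1.5 -0.9]
yaw 2.6545022957049014 chart 586.8639924169904 -44.814435495221005
scene front(-60) [np.float64(-54.6), np.float64(0.03), 20] back(60) [np.float64(62.6), np.float64(1.79), 17] left(-90) [np.float64(-41.1), np.float64(52.1), 1] right(90) [np.float64(92.6), np.float64(-0.36), 13]
side front(-60) [np.float64(-67.7), np.float64(0.42), 20] back(60) [np.float64(28.1), np.float64(-20.47), 2] left(-90) [np.float64(-96.2), np.float64(-0.74), 13] right(90) [np.float64(84.1), np.float64(4.84), 2]
```

View pics/c6.png

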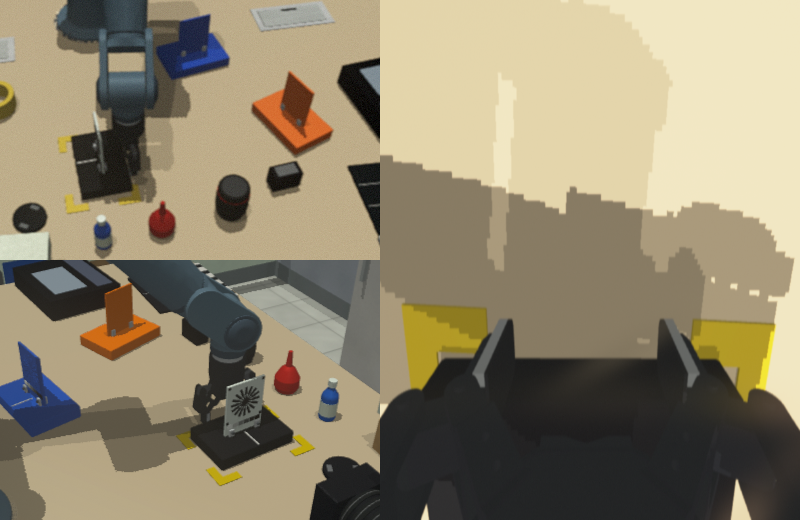

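View pics/z6.png

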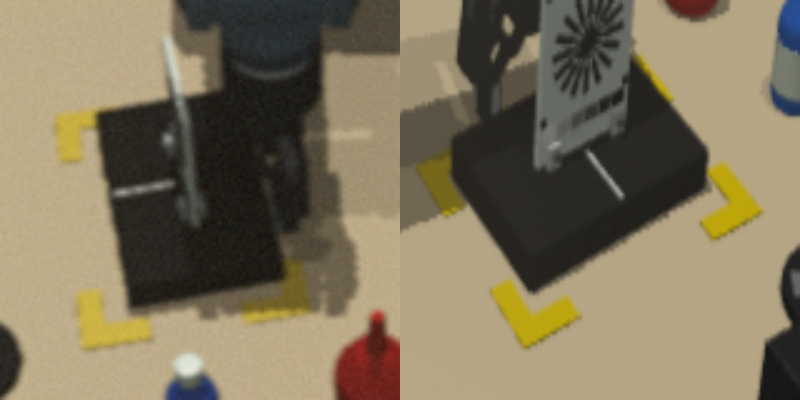

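Request:
{"op": "move_arm", "data": {
  "steps": [
    [-1.9,0.6,0,0,0,0.5,0],
    [-1.9,0.6,0,0,0,0.5,0],
    [-1.9,0.6,0,0,0,0.5,0],
    [-1.9,0.6,0,0,0,0.5,0],
    [0,0,0,0,0,0,0]
  ]
}}

```text
time: 8.13
tool_pos: [0.5861, 0.0186, 0.0162]
eef_rot: [0.703, 0.711, 0.0, -0.0]
ft_force: [-0.2, 3.7, 0.9]
width: 0.999
```

```bash
python3 look.py 7;python3 - <<'E'
from workcell import env
import numpy as np
s=env.observe();q=s["eef_rot"];h=2*np.degrees(np.arctan2(q[1],q[0]))-90;a=np.radians(h);p=s["tool_pos"]*1000
print("yaw",h,"chart",p[0]+71*np.sin(a),p[1]-71*np.cos(a))
E
python3 ext.py 7 587 -52.5 0.57 2>/dev/null
python3 - <<'E'
import cv2,numpy as np
a=cv2.imread("pics/scene7.png")[220:350,220:350];b=cv2.imread("pics/side7.png")[250:360,310:470]
cv2.imwrite("pics/z7.png",np.hstack([cv2.resize(a,(400,400)),cv2.resize(b,(400,400))]))
E
```

```text
8.2833 [0.5861 0.0186 0.0163] [ 0.9  3.9 -0.9]
yaw 0.6094413704000772 chart 586.871843510686 -52.38732653848581
scene front(-60) [np.float64(-53.6), np.float64(-0.16), 20] back(60) [np.float64(61.4), np.float64(4.46), 11] left(-90) [np.float64(-82.5), np.float64(2.79), 5] right(90) [np.float64(93.1), np.float64(1.3), 13]
side front(-60) [np.float64(-67.8), np.float64(-0.11), 20] back(60) [np.float64(29.2), np.float64(-20.43), 2] left(-90) [np.float64(-95.5), np.float64(1.27), 13] right(90) [np.float64(83.7), np.float64(3.45), 2]
```

View pics/z7.png

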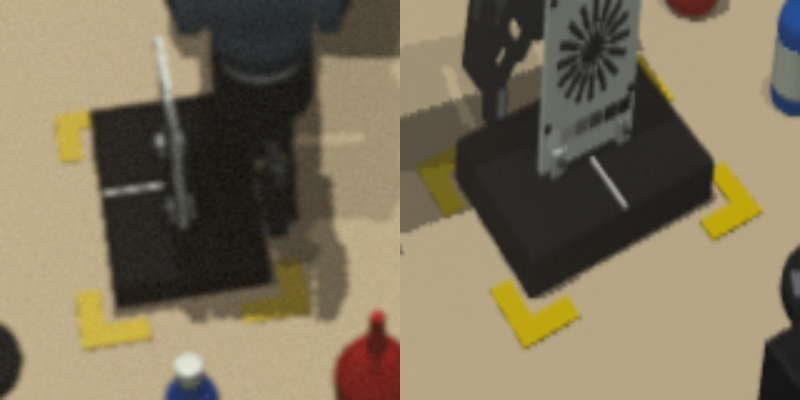

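View pics/wrist7.png

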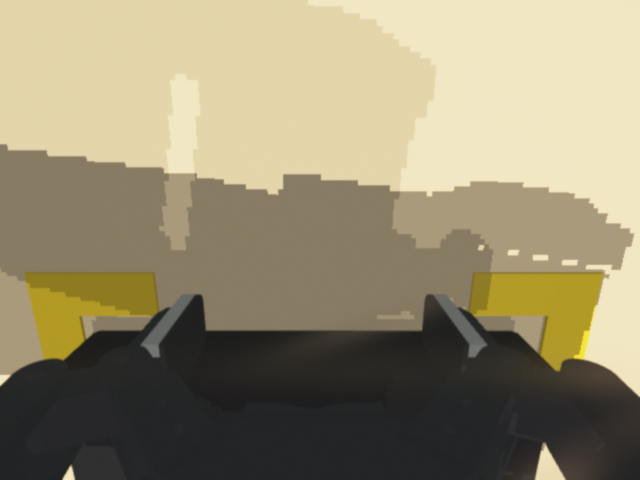

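Request:
{"op": "move_arm", "data": {
  "steps": [
    [6,0,0,0,0,0,0],
    [14,0,0,0,0,0,0],
    [20,0,0,0,0,0,0],
    [20,0,0,0,0,0,0],
    [0,0,-20,0,0,0,0]
  ]
}}

```text
time: 8.7
tool_pos: [0.5818, 0.0819, 0.0327]
eef_rot: [0.702, 0.712, -0.003, -0.003]
ft_force: [-0.1, -0.0, -0.4]
width: 0.999
```

Request:
{"op": "move_arm", "data": {
  "steps": [
    [0,0,-40,0,0,0,0],
    [0,0,-40,0,0,0,0],
    [0,0,-40,0,0,0,0],
    [0,0,-40,0,0,0,0],
    [0,0,-40,0,0,0,0]
  ]
}}

```text
time: 9.12
tool_pos: [0.5849, 0.0794, 0.2383]
eef_rot: [0.703, 0.711, -0.0, 0.0]
ft_force: [0.1, -0.4, 0.4]
width: 0.999
```

Request:
{"op": "move_arm", "data": {
  "steps": [
    [0,0,-20,0,0,0,0],
    [20,0,-20,0,0,0,0],
    [20,0,0,0,0,0,0],
    [0,0,0,0,0,0,0],
    [0,0,0,0,0,0,0]
  ]
}}

```text
time: 9.53
tool_pos: [0.5846, 0.1196, 0.2762]
eef_rot: [0.702, 0.712, -0.0, 0.0]
ft_force: [-1.2, 0.0, 0.0]
width: 1.004
```

```bash
python3 look.py 8; python3 ext.py 8 587 -52.5 0.57 2>/dev/null; python3 meas.py 8 .46 .72 -.15 .05
python3 - <<'E'
import cv2,numpy as np
a=cv2.imread("pics/scene8.png")[220:350,220:350];b=cv2.imread("pics/side8.png")[250:360,310:470]
cv2.imwrite("pics/z8.png",np.hstack([cv2.resize(a,(400,400)),cv2.resize(b,(400,400))]))
E
```

```text
9.6833 [0.5845 0.1182 0.2752] [ 0.4 -0.8 -0.7]
scene front(-60) [np.float64(-53.5), np.float64(-0.04), 20] back(60) [np.float64(61.1), np.float64(-0.1), 19] left(-90) [np.float64(-83.7), np.float64(0.87), 4] right(90) [np.float64(93.2), np.float64(-0.51), 13]
side front(-60) [np.float64(-67.6), np.float64(-0.01), 20] back(60) [np.float64(28.6), np.float64(-19.78), 3] left(-90) [np.float64(-96.0), np.float64(0.9), 13] right(90) [np.float64(83.7), np.float64(3.45), 2]
scene 0.003 1451 [590.4 -48.8] [177.9 116.9] 1.13
scene 0.005 2390 [591.3 -49.1] [180.  116.8] 0.75
 mark [586.  -51.9] [235.9 175. ] 0.54
side 0.003 2071 [580.7 -59.1] [179.4 120.9] 0.04
side 0.005 2346 [580.2 -60.4] [180.5 123.5] 0.04
 mark [587.7 -52.7] [235.4 175.7] 0.54
wrist 0.003 9255 [585.  -49.9] [176.7 117.1] 0.77
wrist 0.005 9422 [585.  -49.3] [176.7 118.3] 0.77
 mark [587.1 -54.1] [234.9 175.2] 0.66
```

View pics/z8.png

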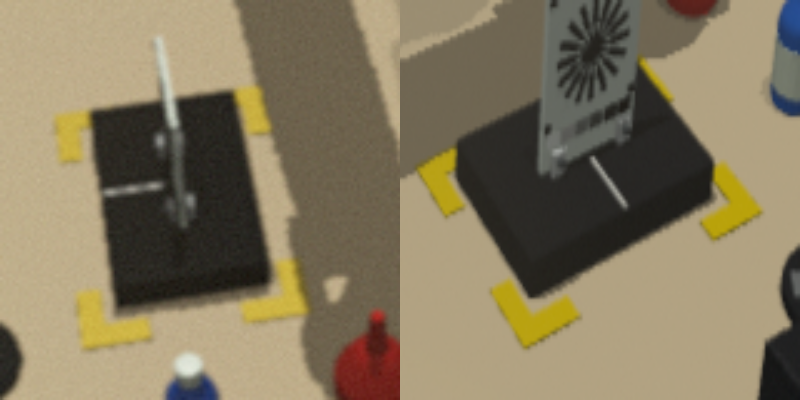

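View pics/wrist8.png

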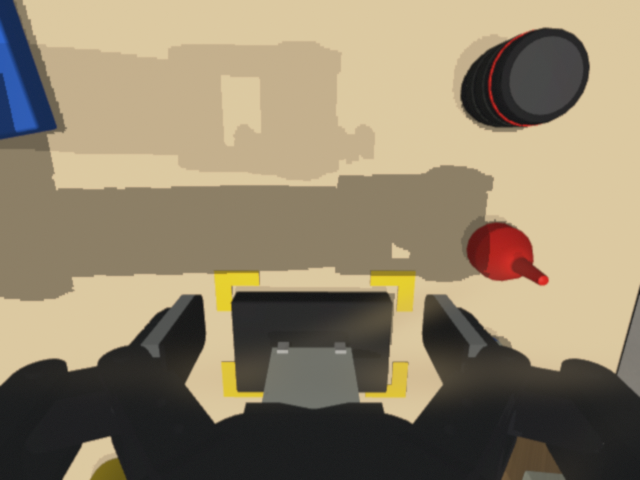

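```bash
cat > edge.py <<'E'
import sys,pickle;from h import *
t=sys.argv[1]
# in each view: mark frame = that view's own tape rectangle; find dark->bright transition going outward on the z=0 plane
M=dict(scene=(586,-52.3,.55),side=(587.7,-52.5,.55),wrist=(587.1,-54.1,.6))
def run(n,axis,sign,lats,z=0.0):
    d=pickle.load(open(f"pics/{n}{t}.pkl","rb"));cx,cy,a=M[n];a=np.radians(a)
    ex=np.array([np.cos(a),np.sin(a)]);ey=np.array([-ex[1],ex[0]])
    g=cv2.cvtColor(d["pixels"],cv2.COLOR_BGR2GRAY).astype(np.float32)
    half=(90,60)[axis];s=np.arange(half-25,half+22,.5);out=[]
    for l in lats:
        loc=np.zeros((len(s),2));loc[:,axis]=sign*s;loc[:,1-axis]=l
        w=np.array([cx,cy])+loc[:,:1]*ex+loc[:,1:]*ey
        uv=proj(d,np.c_[w/1000,np.full(len(s),z)]).astype(np.float32)
        v=cv2.remap(g,uv[:,0],uv[:,1],cv2.INTER_LINEAR).ravel()
        if out is not None:
            k=np.nonzero(v>80)[0]; out.append(s[k[0]] if len(k) and v[0]<80 else np.nan)
    print(n,"xy"[axis],"+-"[sign<0],"z",z,np.round(out,1),"mean",np.nanmean(out).round(1))
run("side",1,-1,np.arange(-80,81,20));run("side",0,-1,np.arange(-50,51,12.5))
run("scene",0,1,np.arange(-50,51,12.5))
run("wrist",1,1,np.arange(-70,71,20))
run("scene",1,-1,np.arange(-80,81,20),.03);run("scene",1,1,np.arange(-80,81,20),.03);run("scene",0,-1,np.arange(-50,51,12.5),.03)
run("side",0,1,np.arange(-50,51,12.5),.03);run("wrist",0,1,np.arange(20,51,10),.03);run("wrist",0,-1,np.arange(20,51,10),.03)
E
python3 edge.py 8
```

```text
side y - z 0.0 [58.5 58.5 58.5 58.5 58.5 59.  59.  59.  59. ] mean 58.7
side x - z 0.0 [92.5 92.5 93.  92.5 92.5 93.  92.5 92.5 93. ] mean 92.7
scene x + z 0.0 [86.5 87.5 87.5 87.5 87.5 87.5 87.  86.5 88. ] mean 87.3
wrist y + z 0.0 [60.5 60.5 60.5 60.5 60.5 60.5 60.5 60.5] mean 60.5
scene y - z 0.03 [57.  57.5 58.5 57.   nan 57.5 58.  58.  57.5] mean 57.6
scene y + z 0.03 [59.5 60.  60.  60.  60.  60.  60.  60.  60. ] mean 59.9
scene x - z 0.03 [89.  89.  89.  89.  89.5  nan 89.  89.  89.5] mean 89.1
side x + z 0.03 [83.5 83.  83.5 83.5 83.  83.5 83.   nan  nan] mean 83.3
wrist x + z 0.03 [85.5 85.  81.  84.5] mean 84.0
wrist x - z 0.03 [91.5 91.5 91.5 92. ] mean 91.6
```

The edge measurements show the foot inside all four corners. In y it reads front 58.7 and back 60.5 (about +1 mm), but in x it sits about 2.7 mm towards −x (left 92.7, right 87.3). I'll fix that with a small push on the foot's −x end.

Request:
{"op": "move_arm", "data": {
  "steps": [
    [0,0,0,0,0,-7,70],
    [0,0,0,0,0,-7,70],
    [0,0,0,0,0,-7,70],
    [0,0,0,0,0,-7,70],
    [0,0,0,0,0,-7,70]
  ]
}}

```text
time: 10.1
tool_pos: [0.5848, 0.1177, 0.2754]
eef_rot: [0.455, 0.891, -0.001, -0.001]
ft_force: [0.2, -1.1, 0.4]
width: 0.725
```

Request:
{"op": "move_arm", "data": {
  "steps": [
    [0,0,0,0,0,-7,70],
    [0,0,0,0,0,-7,70],
    [0,0,0,0,0,-7,70],
    [0,0,0,0,0,-7,70],
    [0,0,0,0,0,-7,70]
  ]
}}

```text
time: 10.52
tool_pos: [0.5848, 0.1177, 0.2754]
eef_rot: [0.166, 0.986, -0.0, -0.001]
ft_force: [0.8, 0.1, 1.1]
width: 0.726
```

Request:
{"op": "move_arm", "data": {
  "steps": [
    [0,0,0,0,0,-7,70],
    [0,0,0,0,0,-7,70],
    [0,0,0,0,0,-5.8,70],
    [25,-25,0,0,0,0,70],
    [25,-30,0,0,0,0,70]
  ]
}}

```text
time: 10.93
tool_pos: [0.5348, 0.0629, 0.2749]
eef_rot: [-0.005, 1.0, -0.0, -0.001]
ft_force: [-0.1, -1.1, -0.2]
width: 0.724
```

Request:
{"op": "move_arm", "data": {
  "steps": [
    [25,-30,0,0,0,0,70],
    [25,-30,0,0,0,0,70],
    [25,-30,0,0,0,0,70],
    [5,-27,0,0,0,0,70],
    [0,0,0,0,0,0,70]
  ]
}}

```text
time: 11.35
tool_pos: [0.4547, -0.0582, 0.2758]
eef_rot: [-0.001, 1.0, -0.001, -0.0]
ft_force: [-0.5, -0.4, 0.1]
width: 0.726
```

```bash
python3 look.py 9; python3 edge.py 9 2>/dev/null | head -3
```

```text
11.5 [ 0.4561 -0.0547  0.2759] [-0.   0.1 -0.3]
side y - z 0.0 [58.5 58.5 58.5 59.  59.  59.  59.  59.  59. ] mean 58.8
side x - z 0.0 [95.  94.  94.5 95.  94.5 95.  94.  94.5 95. ] mean 94.6
scene x + z 0.0 [87.5 87.5 87.5 88.  87.5 87.5 87.  87.  87.5] mean 87.4
```

View pics/c9.png

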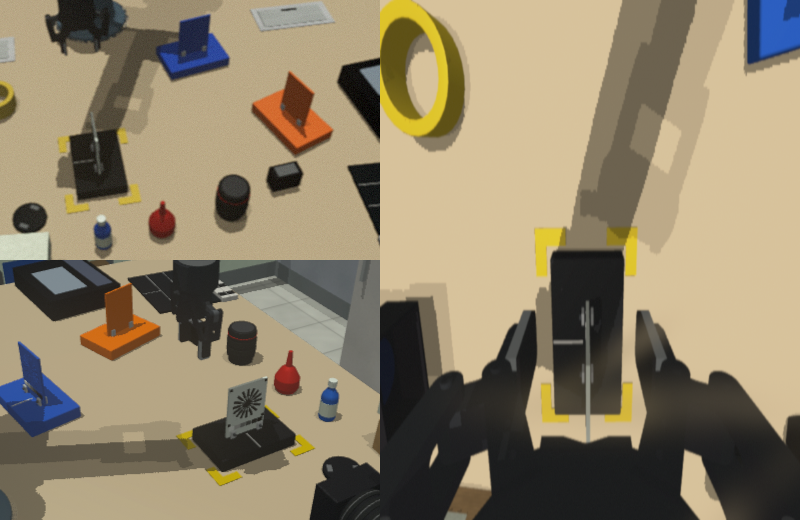

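```bash
sed -i '/^run/d' edge.py; cat >> edge.py <<'E'
if __name__=="__main__":
    d=pickle.load(open(f"pics/wrist{t}.pkl","rb"));P=cloud(d);hsv=cv2.cvtColor(d["pixels"],cv2.COLOR_BGR2HSV)
    m=(hsv[...,0]>20)&(hsv[...,0]<33)&(hsv[...,1]>120)&(P[...,2]<0.012)&(P[...,0]>.42)&(P[...,0]<.76)&(P[...,1]>-.2)&(P[...,1]<.1)
    v,u=np.nonzero(m);X=(onplane(d,np.c_[u,v],0)[:,:2]*1000).astype(np.float32);r=cv2.minAreaRect(X);print(r)
    M["wrist"]=(*r[0],r[2] if r[2]<45 else r[2]-90)
    run("side",1,-1,np.arange(-80,81,20));run("side",0,-1,np.arange(-50,51,12.5));run("scene",0,1,np.arange(-50,51,12.5))
    run("wrist",0,-1,np.arange(-50,51,10));run("wrist",1,1,np.arange(-70,71,20),.03);run("wrist",1,-1,np.arange(-70,71,20),.03)
    run("wrist",0,1,np.arange(-50,51,10),.03)
E
python3 edge.py 9 2>/dev/null
```

```text
((587.2059936523438, -53.545166015625), (235.1829833984375, 174.7960968017578), 0.6885032653808594)
side y - z 0.0 [58.5 58.5 58.5 59.  59.  59.  59.  59.  59. ] mean 58.8
side x - z 0.0 [95.  94.  94.5 95.  94.5 95.  94.  94.5 95. ] mean 94.6
scene x + z 0.0 [87.5 87.5 87.5 88.  87.5 87.5 87.  87.  87.5] mean 87.4
wrist x - z 0.0 [93.5 94.  94.  94.  94.  94.  93.5 93.5 93.5 93.5 94. ] mean 93.8
wrist y + z 0.03 [61.  60.5 60.5 60.5 60.  60.5 60.5 59.5] mean 60.4
wrist y - z 0.03 [57.  57.5 57.5 57.5 58.  57.5 56.5 56.5] mean 57.2
wrist x + z 0.03 [82.5 82.5 82.5 83.  83.   nan 83.  83.  83.  83.  83. ] mean 82.8
```

Request:
{"op": "move_arm", "data": {
  "steps": [
    [0,3,40,0,0,-0.5,70],
    [0,0,40,0,0,0,70],
    [0,0,40,0,0,0,70],
    [0,0,40,0,0,0,70],
    [0,0,40,0,0,0,70]
  ]
}}

```text
time: 11.92
tool_pos: [0.4565, -0.0503, 0.0745]
eef_rot: [-0.009, 1.0, -0.0, 0.0]
ft_force: [0.2, 0.1, 0.4]
width: 0.728
```

Request:
{"op": "move_arm", "data": {
  "steps": [
    [0,0,30,0,0,0,70],
    [0,0,15,0,0,0,70],
    [0,0,6,0,0,0,70],
    [0,0,0,0,0,0,70],
    [0,0,0,0,0,0,70]
  ]
}}

```text
time: 12.33
tool_pos: [0.4572, -0.0511, 0.0259]
eef_rot: [-0.009, 1.0, -0.0, 0.0]
ft_force: [0.2, 0.6, 0.5]
width: 0.727
```

```bash
python3 look.py 10; python3 - <<'E'
import cv2
a=cv2.imread("pics/side10.png")[150:370,250:500];cv2.imwrite("pics/z10.png",cv2.resize(a,None,fx=2.5,fy=2.5))
E
```

```text
12.4833 [ 0.4577 -0.0517  0.0269] [ 0.4  0.9 -1. ]
```

View pics/z10.png

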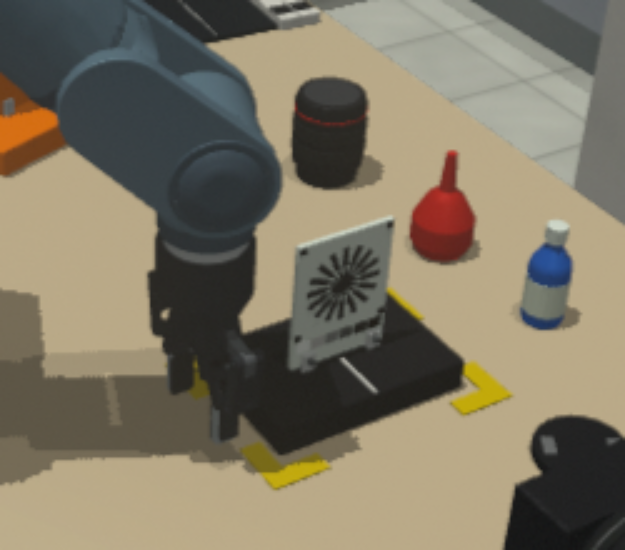

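```bash
python3 - <<'E'
from h import *;import pickle
for n in ["side","scene"]:
    d=pickle.load(open(f"pics/{n}10.pkl","rb"));P=cloud(d);P[d["z_map"]<=0]=np.nan
    m=(P[...,0]>.36)&(P[...,0]<.537)&(P[...,1]>-.14)&(P[...,1]<.05)&(P[...,2]>.04)&(P[...,2]<.4)
    Q=P[m]
    for z in np.arange(.04,.36,.02):
        q=Q[(Q[:,2]>=z)&(Q[:,2]<z+.02)]
        if len(q)>3: print(n,z.round(2),len(q),"maxx",np.percentile(q[:,0],98).round(3),"y",q[:,1].min().round(3),q[:,1].max().round(3))
E
```

```text
side 0.04 141 maxx 0.467 y -0.111 0.003
side 0.06 246 maxx 0.47 y -0.117 0.014
side 0.08 298 maxx 0.469 y -0.121 0.014
side 0.1 405 maxx 0.469 y -0.123 0.017
side 0.12 149 maxx 0.467 y -0.118 -0.045
side 0.14 352 maxx 0.481 y -0.092 -0.036
side 0.16 379 maxx 0.485 y -0.092 -0.031
side 0.18 364 maxx 0.487 y -0.091 -0.024
side 0.2 158 maxx 0.47 y -0.091 -0.036
side 0.22 222 maxx 0.467 y -0.116 -0.091
side 0.24 462 maxx 0.474 y -0.122 -0.081
side 0.26 690 maxx 0.506 y -0.123 -0.015
side 0.28 1071 maxx 0.5 y -0.12 -0.003
side 0.3 1002 maxx 0.484 y -0.112 0.004
side 0.32 642 maxx 0.465 y -0.105 0.01
side 0.34 575 maxx 0.443 y -0.096 0.019
scene 0.04 64 maxx 0.473 y -0.107 0.012
scene 0.06 192 maxx 0.474 y -0.113 0.015
scene 0.08 206 maxx 0.477 y -0.115 0.015
scene 0.1 358 maxx 0.479 y -0.117 0.019
scene 0.12 85 maxx 0.494 y -0.114 0.015
scene 0.14 176 maxx 0.498 y -0.086 -0.014
scene 0.16 217 maxx 0.498 y -0.086 -0.011
scene 0.18 177 maxx 0.497 y -0.085 -0.014
scene 0.2 193 maxx 0.496 y -0.085 -0.014
scene 0.22 197 maxx 0.506 y -0.106 0.004
scene 0.24 272 maxx 0.515 y -0.115 0.024
scene 0.26 532 maxx 0.516 y -0.117 0.029
scene 0.28 1016 maxx 0.508 y -0.114 0.038
scene 0.3 592 maxx 0.49 y -0.108 0.039
scene 0.32 401 maxx 0.472 y -0.1 0.04
scene 0.34 620 maxx 0.447 y -0.089 0.037
```

Request:
{"op": "move_arm", "data": {
  "steps": [
    [-6,0,0,0,0,0,70],
    [-6,0,0,0,0,0,70],
    [-5,0,0,0,0,0,70],
    [-3,0,0,0,0,0,70],
    [0,0,0,0,0,0,70]
  ]
}}

```text
time: 12.9
tool_pos: [0.4774, -0.0513, 0.0257]
eef_rot: [-0.008, 1.0, -0.0, 0.001]
ft_force: [0.2, -0.3, 0.1]
width: 0.727
```

Request:
{"op": "move_arm", "data": {
  "steps": [
    [-1.5,0,0,0,0,0,70],
    [-1,0,0,0,0,0,70],
    [-1,0,0,0,0,0,70],
    [-1,0,0,0,0,0,70],
    [0,0,0,0,0,0,70]
  ]
}}

```text
time: 13.32
tool_pos: [0.4809, -0.051, 0.0253]
eef_rot: [-0.008, 1.0, -0.0, 0.0]
ft_force: [0.1, -0.2, 0.4]
width: 0.726
```

Request:
{"op": "move_arm", "data": {
  "steps": [
    [-1,0,0,0,0,0,70],
    [-1,0,0,0,0,0,70],
    [0,0,0,0,0,0,70],
    [0,0,0,0,0,0,70],
    [0,0,0,0,0,0,70]
  ]
}}

```text
time: 13.73
tool_pos: [0.4821, -0.0509, 0.0251]
eef_rot: [-0.008, 1.0, 0.0, -0.001]
ft_force: [-5.0, -1.7, 4.3]
width: 0.722
```

Request:
{"op": "move_arm", "data": {
  "steps": [
    [-1,0,0,0,0,0,70],
    [-1,0,0,0,0,0,70],
    [-1,0,0,0,0,0,70],
    [0,0,0,0,0,0,70],
    [0,0,0,0,0,0,70]
  ]
}}

```text
time: 14.15
tool_pos: [0.4847, -0.0509, 0.025]
eef_rot: [-0.008, 1.0, 0.0, -0.001]
ft_force: [-7.1, -1.1, 4.7]
width: 0.724
```

```bash
python3 look.py 11; python3 edge.py 11 2>/dev/null | grep -E "side y|scene x"
```

```text
14.3 [ 0.4847 -0.0509  0.025 ] [-6.6 -0.3  5.1]
side y - z 0.0 [58.  58.  58.5 58.5 58.5 58.  57.5 58.  57.5] mean 58.1
scene x + z 0.0 [89.5 90.5 90.  90.  90.5 90.  89.5 89.5 89. ] mean 89.8
```

Request:
{"op": "move_arm", "data": {
  "steps": [
    [-0.7,0,0,0,0,0,70],
    [0,0,0,0,0,0,70],
    [3,0,0,0,0,0,70],
    [10,0,0,0,0,0,70],
    [15,0,0,0,0,0,70]
  ]
}}

```text
time: 14.72
tool_pos: [0.4593, -0.0517, 0.0258]
eef_rot: [-0.008, 1.0, -0.0, 0.001]
ft_force: [0.3, 0.0, -0.1]
width: 0.727
```

Request:
{"op": "move_arm", "data": {
  "steps": [
    [0,0,-20,0,0,0,70],
    [0,0,-40,0,0,0,70],
    [0,0,-40,0,0,0,70],
    [0,0,-40,0,0,0,70],
    [0,0,-40,0,0,0,70]
  ]
}}

```text
time: 15.13
tool_pos: [0.4578, -0.0511, 0.207]
eef_rot: [-0.008, 1.0, -0.0, 0.001]
ft_force: [1.3, -0.4, -0.5]
width: 0.725
```

Request:
{"op": "move_arm", "data": {
  "steps": [
    [0,0,-40,0,0,0,70],
    [0,0,-30,0,0,0,70],
    [0,0,0,0,0,0,70],
    [0,0,0,0,0,0,70],
    [0,0,0,0,0,0,70]
  ]
}}

```text
time: 15.55
tool_pos: [0.4579, -0.0511, 0.2743]
eef_rot: [-0.008, 1.0, 0.0, -0.0]
ft_force: [-0.0, 0.2, -0.5]
width: 0.729
```

```bash
python3 look.py 12; python3 edge.py 12 2>/dev/null
```

```text
15.7 [ 0.4576 -0.051   0.2732] [-0.6  0.  -0.9]
((587.161376953125, -53.5345458984375), (234.868408203125, 174.7694854736328), 0.7030871510505676)
side y - z 0.0 [58.  58.5 58.5 58.5 58.5 57.5 58.  58.  57.5] mean 58.1
side x - z 0.0 [90.  91.  91.5 91.5 91.  91.5 92.  92.5 92. ] mean 91.4
scene x + z 0.0 [90.5 91.  91.  91.  90.5 90.5 90.  90.5 90. ] mean 90.6
wrist x - z 0.0 [89.5 90.5 90.5 90.5 90.5 90.5 90.5 90.5 91.  91.  91. ] mean 90.5
wrist y + z 0.03 [61.  61.  61.  61.  60.5 61.  61.5 61. ] mean 61.0
wrist y - z 0.03 [56.5 57.5 57.5 57.  57.  57.  56.  55.5] mean 56.8
wrist x + z 0.03 [86.  86.  86.  86.  86.   nan 85.5 85.5 85.5 85.5 85.5] mean 85.8
```

View pics/c12.png

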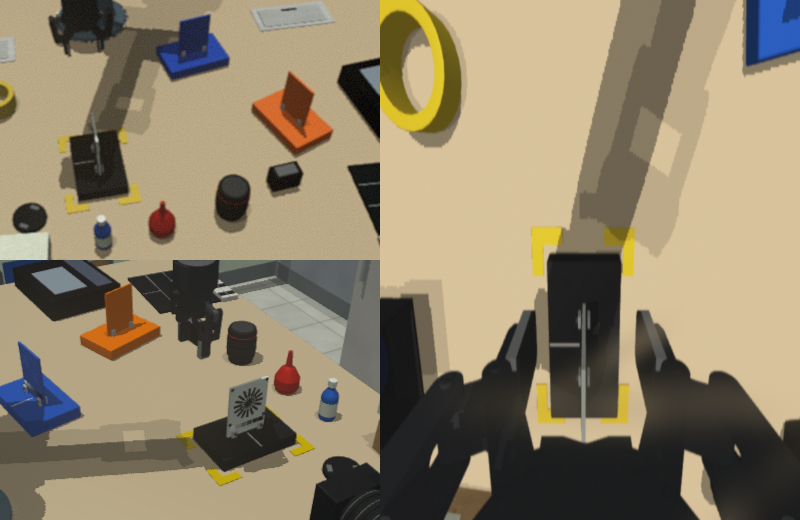

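The chart now sits within about 2 mm and 0.7° of the mark, with the robot clear and the other objects where they were. I'm handing in.

```bash
python3 -c "
from workcell import env
print(env.hand_in())"
```

```text
the job is handed in; nothing more can be done
None
```

The focus chart's foot now stands inside the four tape corners with its print towards the camcorder, and I handed the job in at about 15.7 s.

- **How it moved:** I pushed the foot from behind with the two open fingers, first straight and then along an arc that squared it up. A check showed it about 3 mm off in the mark's −x direction, so I gave its −x end a short push of about 3.5 mm. The forces I read stayed under about 10 N, and the gripper stayed behind or beside the printed board, at least about 10 mm clear.
- **Last checks:** In x the foot is centred to within about 1 mm (left edge 90.5–91.4 mm, right edge 90.6 mm, against 90). In y it is about 1.5–2 mm towards the back (front 58.1 mm, back 61 mm, against 60). It is turned by about 0.5° and clears the tape all round.
- **Where the cameras disagreed:** The views differed by up to about 4 mm on edges measured at the height of the foot's top. The worst was the wrist camera's right edge, 85.8 mm against 90. I relied on the edges where the foot meets the table, which agreed with the foot's known size.
- **Bystanders:** The ones I could see in the last pictures looked unmoved. I checked them by eye only.

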